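# Load the lid tote onto its tilted stand

## Robot

A 6-joint arm with a two-finger parallel gripper is mounted at the origin on a cart in front of the work surface, level with it; the furniture and walls round the work are solid. World frame = base frame: x ahead of the robot, y to its left, z up, the work surface at z = 0. Lengths are in mm, angles in rad, forces in N, time in s.
With the tool pointing down it reaches from about 425 to 950 mm from the base axis. Payload 14.7 kg.
Tool frame: the origin (TCP) lies at the very end of the fingers, on their centre line; the grasp point (between the pads) lies 19 mm behind it; z points along the fingers, y is the line along which they close (so a half turn about z gives the same grasp; the last joint's range is limited). The gripper opens to 85 mm and grips with 20 to 120 N. Pads are 22 mm wide; open, the fingers measure 114 mm over their backs; the gripper's body (76 mm by 85 mm) begins 54 mm behind the grasp point. The pads swing forward as they close: fully open they stand 13 mm farther back than shut.
Start: joints at [1.264, 0.48, 1.596, -0, 1.065, -0.047], TCP at [166.952, 628.187, 231.297] pointing down, gripper open.
Joint ranges: [-2.75, 2.75], [-0.82, 2.05], [0.23, 2.67], [-1.56, 4.7], [0.09, 2.69], [-2.92, 2.92]. Speed limits (rad/s): [1.89, 1.89, 2.39, 3.01, 3.01, 3.01].

## Interface

Orientations are given as a unit quaternion [w, x, y, z].
In Python, from cell import status, cams, arm, finder gives the robot as it stands.
- The arm moves only by the tool apply_moves, never from a script. Its argument "targets" is text: rows parted by semicolons, each of 7 numbers parted by spaces: the shift along the tool's x, y, z in mm, then the turn, a rotation vector about the tool's x, y, z in rad, then the closure, from 0 (fully open) to 1 (shut). In form: x y z rx ry rz grip; .... A call has 1 to 5 rows; each row shifts and turns the commanded pose from where the row before left it, along the tool's axes as they then stand; what a row does not reach is not made up. A row lasts 1/8 s, in which the tool goes at most 62.5 mm and 10.7 degrees, less where a joint would pass 70% of its speed; a pose out of reach is approached as far as the arm can. A call is refused whole if a number of a shift passes 62.5 or a number of a turn 0.188, either way. A call with a gripper value outside its range is refused whole. The fingers move at their own pace and stop on an object; "force" is the grip in N (left out, the last holds). Time passes only in rows, so rows that do not move let the fingers close. It gives the time, the measured TCP pose, the force, the opening and the grip force at its end, in the units of the state.
- status.get_obs(): the state, without advancing time (a new reading comes with each control period).
- cams.snapshot(name): name is "side" or "top"; returns a dict with "image" (384x512x3 uint8, red, green, blue), "mtx" (3x3 intrinsics, pixels), "R" (3x3) and "t" (3): a world point X has camera coordinates R X + t. Camera axes: x right, y down, z forward; pixel columns grow to the right and rows downward; lengths in mm; the calibration is good to about 2 mm. A picture is of the moment at which its call begins. There is no depth.
- arm.hand_in(): hands the job in; it is judged then, once.
Trained networks look in a picture, given as the dict that the camera call returned (one of the last four; its "shot" number tells which), for a name from the list of things; names that differ only in an ending like _2 or _b are one class to them, and where a whole thing is asked for, a point or a joint stands for the part that bears it (a point fixed in the world has none). Each returns a list of dicts, best first, with "p" (0 to 1); they miss things now and then, are a little off and sometimes report something else, mostly with a low value. They report only what shows in the picture. A call takes as long as a camera call. They do not tell look-alikes from the thing itself.
- finder.cut_out(picture, query): "region" (384x512 bool, what is visible of it) and "xy" ([column, row] in pixels, amid what is visible of it).
The state is a dict: "time": time; "joint_pos": joint angles; "joint_vel": joint speeds; "effort": joint torques, N m; "tool_pos": TCP position; "tcp_rot": TCP orientation; "force": force on the tool from outside, world axes, zero at the start; "wrist_torque": the same for the moment, N m; "width": finger opening in mm; "grasp_force": force on a finger pad.
Only numpy, scipy, OpenCV 4.12 (cv2) and the standard library are available. Lean on these libraries where they do the work, as an engineer would, in place of code of your own. Each camera call takes 0.05 s, during which the arm holds its last target. There are 200 camera calls.

## Task

Put the stray jar lid that lies in front of the ramp into the tote with the other lids. Then slide the tote, without picking it up, into the guides and up the ramp until its rear edge drops behind the lip and it sits flat on the bed with all four lids inside. Go by feel at the top: as soon as the tote touches the sprung buffers of the end stop, push no harder (never squeeze them more than about 2 mm), and leave the other things on the table where they are.

Things in the scene. Friction and masses are not known exactly. Their poses are not given: they have to be found in the camera images.
- stand: Tote stand of aluminium sheet on four dark steel legs fixed to the table. Origin: on the table under the middle of the ramp's foot edge; x level, in the direction in which the ramp climbs, z up. The deck (ramp, lip, bed, rails, end stop, all one rigid piece) is clamped on the legs in slots: it sits up to 10 mm either way along x from its nominal place given here, and that is not measured.
- ramp_foot (a point): Nominal middle of the ramp's foot edge (flush with the table); x runs up the slope, 0.22 rad from level, z square to it. The ramp (z = 0, 160 wide) climbs 120 mm to the lip, its straight upper edge; behind the lip the bed is 8 mm lower, parallel. Guide rails 135.5 apart, 14 above the ramp, flank x = 45 to 345, flaring to 157 at the foot. All shift with the deck by up to 10 mm.
- buffer (a joint): Squeeze of the two sprung buffers (m; 0 free, grows when pressed; 6 N per mm in all, 6 mm travel). They are white nylon tips, 12 across, 14 mm above the bed, 35 mm either side of the middle, on the steel end stop at the bed's upper end. From lip to free tips is 182 mm along the slope, 2 mm more than the tote's length.
- tote: Open grey plastic tote, 180 long (x), 130 wide (y), 65 high; walls and floor 4 mm, rim 10 wide and 10 deep, flush outside; 0.4 to 0.8 kg. Origin: centre of its underside; x points roughly up the ramp. Starts on the table, its nose 12 to 19 cm before the ramp. Friction about 0.3 to 0.4 on metal. A hard push can hold its tail up past the lip by friction; it falls once the push is eased.
- tote_nose (a point): Middle of the lower edge of the tote's end that points toward the ramp (tote x = +90 mm, on the underside).
- tote_tail (a point): Middle of the lower edge of the tote's other end, the one to drop behind the lip (tote x = -90 mm, on the underside).
- stray_lid: Round metal jar lid, 65 mm across, 16 high, lying flat and loose on the table between the tote and the foot of the ramp. Origin: centre of its underside.
- tote_lid_0: Like the stray lid (65 across, 16 high), one of three lying loose and flat on the tote's floor. Origin: centre of its underside.
- tote_lid_1: Like the stray lid (65 across, 16 high), one of three lying loose and flat on the tote's floor. Origin: centre of its underside.
- tote_lid_2: Like the stray lid (65 across, 16 high), one of three lying loose and flat on the tote's floor. Origin: centre of its underside.
- tape_roll: Bystander: roll of brown parcel tape, 66 across, 48 high, on the table in front of the stand. Origin: centre of underside.
- stapler: Bystander: grey hand stapler, 137 long, 44 high, left of the stand. Origin: centre of underside.
- marker: Bystander: felt marker lying on the table in front, 130 long, 18 thick. Origin: centre of underside.
- jar_a: Bystander: full glass jar, 69 across, 112 high, behind the tote toward the back of the table. Origin: centre of underside.
- jar_b: Bystander: like jar_a, to the left beyond the stand's upper end, farther back.
- jar_c: Bystander: like jar_a, to the left beyond the stand's upper end.
Not all that is in view belongs to the job. What is shaped like the tote_lid_0 but green or red is not meant. What is meant by the tote_lid_1 is not purple, and is the smaller of those in its own colour.

How it is judged:
By the outcome, as a careful person would: the job done as asked, in the order asked, and still so for the second after the job is handed in, with the robot touching nothing.
It also fails if it takes over 67 s, if anything falls off the work surface, if the arm or the gripper's body presses on something with over 40 N, if the wrist force passes 120 N, or if a joint passes its speed limit or range.

## Working session

There is one attempt and no reset: what is moved stays moved. The work goes in short steps, Python scripts to look and compute and a tool call to move; the robot and the scene stay as the last step left them, time stands still between calls to the robot, and variables do not carry over. Pictures are saved under pics/ and viewed, at most 10 in all, crops included, and the job is handed in when it is done.

Besides the shell and the picture viewer there is one more tool, called after "Call:" as name(argument=value, ...), one argument or row to a line, values as JSON. apply_moves: Moves the arm, as the interface text tells. Its arguments: {"type":"object","properties":{"targets":{"type":"string"},"force":{"type":"number"}},"required":["targets"]}

```bash
mkdir -p pics; ls; cat > h.py <<'E'
import numpy as np,cv2
from cell import status,cams,arm,finder
def ray(s,px):
    M,R,t=map(np.asarray,(s['mtx'],s['R'],s['t']))
    d=R.T@np.linalg.solve(M,[px[0],px[1],1.]); return -R.T@t,d
def at_z(s,px,z):
    c,d=ray(s,px); return c+d*(z-c[2])/d[2]
def proj(s,X):
    c=np.asarray(s['R'])@np.asarray(X,float)+np.asarray(s['t']); p=np.asarray(s['mtx'])@c; return p[:2]/p[2]
def save(s,n,box=None,k=1):
    im=s['image'][:,:,::-1]
    if box: im=im[box[1]:box[3],box[0]:box[2]]
    cv2.imwrite('pics/'+n,cv2.resize(im,None,fx=k,fy=k,interpolation=cv2.INTER_CUBIC))
E
python3 - <<'E'
from h import *
np.set_printoptions(precision=1,suppress=True)
for n in('top','side'):
    s=cams.snapshot(n); save(s,n+'0.png',None,1.5); print(n,ray(s,(256,192)))
    for q in('stand','tote','stray_lid','tape_roll','stapler','marker','jar_a','buffer'):
        for r in finder.cut_out(s,q):
            ys,xs=np.where(r['region']); print(q,round(r['p'],2),np.array(r['xy']),[xs.min(),xs.max(),ys.min(),ys.max()],at_z(s,r['xy'],0)[:2])
print(status.get_obs())
E
```

```text
pics
top (array([ 340.9,   95.7, 1410.1]), array([ 0.1, -0. , -1. ]))
stand 0.64 [198.6 185.8] [np.int64(144), np.int64(256), np.int64(152), np.int64(213)] [538.8 249.5]
stray_lid 0.73 [270.7 167.2] [np.int64(261), np.int64(280), np.int64(157), np.int64(177)] [601.8  15.1]
tape_roll 0.71 [333.2 158.9] [np.int64(323), np.int64(341), np.int64(149), np.int64(169)] [ 631.1 -190.9]
tape_roll 0.57 [221.1 253.2] [np.int64(212), np.int64(232), np.int64(240), np.int64(257)] [322.9 173.3]
stapler 0.83 [122.5 230.7] [np.int64(117), np.int64(130), np.int64(209), np.int64(252)] [392.5 488.8]
stapler 0.61 [304.8 163.6] [np.int64(296), np.int64(313), np.int64(157), np.int64(176)] [614.7 -97. ]
marker 0.79 [260.5 238.3] [np.int64(239), np.int64(279), np.int64(233), np.int64(244)] [370.5  48.1]
marker 0.34 [273.6 166.5] [np.int64(261), np.int64(280), np.int64(157), np.int64(177)] [604.2   5.5]
jar_a 0.78 [335.7 119.3] [np.int64(323), np.int64(349), np.int64(105), np.int64(133)] [ 765.9 -202.4]
jar_a 0.78 [156.2 125.2] [np.int64(145), np.int64(171), np.int64(112), np.int64(140)] [740.5 394.3]
jar_a 0.
[... 1175 characters left out ...]
  -145.7]
jar_a 0.8 [250.9 132.6] [np.int64(241), np.int64(259), np.int64(116), np.int64(151)] [763.9 452.7]
jar_a 0.61 [205.2 126.5] [np.int64(196), np.int64(215), np.int64(111), np.int64(137)] [624.5 572.9]
buffer 0.23 [153.3 151.1] [np.int64(132), np.int64(171), np.int64(140), np.int64(164)] [397.1 504.2]
{'time': 0.9, 'joint_pos': array([ 1.3,  0.5,  1.6, -0. ,  1.1, -0. ]), 'joint_vel': array([ 0., -0., -0., -0.,  0., -0.]), 'effort': array([ -0. , -95. , -43.1,  -0. ,   0. ,   0. ]), 'tool_pos': array([167. , 628.2, 231.3]), 'tcp_rot': array([0. , 0.1, 1. , 0. ]), 'force': array([-0.5,  0.3,  0.3]), 'wrist_torque': array([-0.,  0., -0.]), 'grasp_force': 0.0, 'width': 85.49996281531959}
```

```bash
python3 - <<'E'
from h import *
import cv2
im=cv2.imread('pics/top0.png'); cv2.imwrite('pics/top1.png',cv2.resize(im[140:410,140:540],None,fx=2,fy=2,interpolation=cv2.INTER_CUBIC))
im=cv2.imread('pics/side0.png'); cv2.imwrite('pics/side1.png',cv2.resize(im[160:460,190:580],None,fx=2,fy=2,interpolation=cv2.INTER_CUBIC))
E
```

```text
(no output)
```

View pics/top1.png

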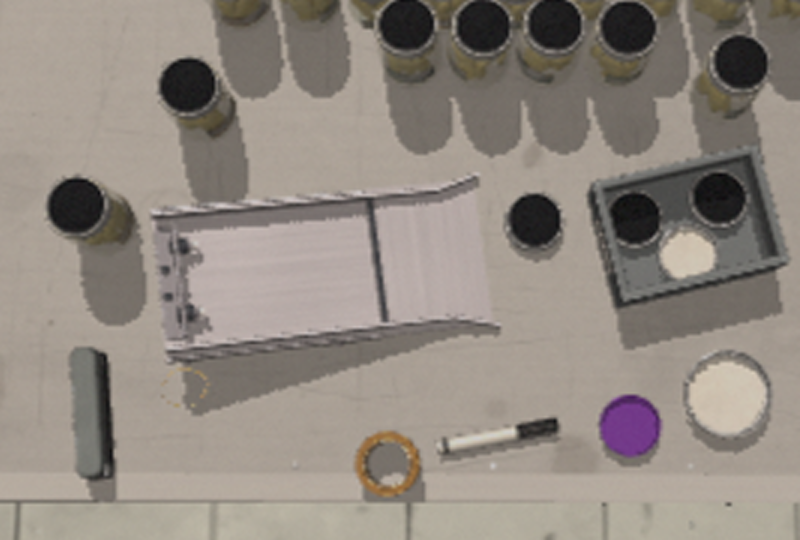

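View pics/side1.png

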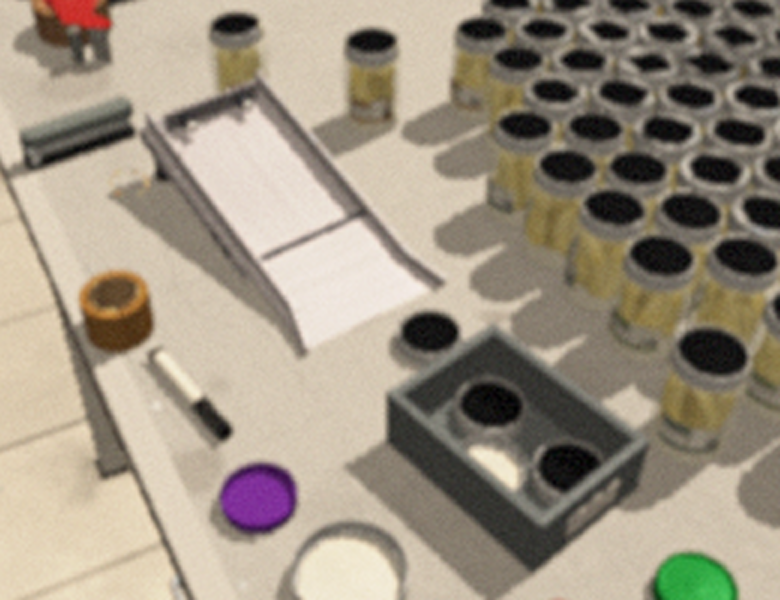

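Side and top views show the same scene. In the top image, the black lid at px (271,167) between ramp and tote is the stray. In the tote are two black lids at about (305,166) and (333,159), plus one cream lid at (322,178). The big cream lid at (335,226), the purple one at (303,235), the green one and the jars' black lids are look-alikes or bystanders. The ramp climbs toward the left (+y).

```bash
cat > fit.py <<'E'
from h import *
from scipy.optimize import least_squares
np.set_printoptions(precision=1,suppress=True)
def T(p,P):
    x,y,a=p; P=np.atleast_2d(np.asarray(P,float)); c,s=np.cos(a),np.sin(a)
    return np.c_[x+c*P[:,0]-s*P[:,1], y+s*P[:,0]+c*P[:,1],P[:,2]]
S=lambda u,v,w=0:[u*np.cos(.22)-w*np.sin(.22),v,u*np.sin(.22)+w*np.cos(.22)]
t=cams.snapshot('top'); s=cams.snapshot('side')
ct=lambda a,b:(a/3+93.33-.33,b/3+93.33-.33); cs=lambda a,b:(a/3+126.67-.33,b/3+106.67-.33)
L=lambda P,obs,p0:least_squares(lambda p:np.concatenate([proj(c,X)-o for (c,o),X in zip(obs,T(p,P))]),p0,x_scale=[10,10,.1])
# tote: nose dir +y => near (small x) is tote +y
P=[[90,-65,65],[-90,-65,65],[-90,65,65],[90,65,65]]
obs=[(t,ct(593,184)),(t,ct(753,149)),(t,ct(788,263)),(t,ct(618,305))]
obs2=[(s,cs(490,330)),(s,cs(645,442)),(s,cs(545,523)),(s,cs(390,398)),(s,cs(535,568))]
P2=P+[[-90,65,0]]
for o,p in((obs,P),(obs2,P2),(obs+obs2,P+P2)):
    r=L(p,o,[610,-140,1.6]); print('tote',r.x,r.x[2].round(3),abs(r.fun).max())
tote=r.x
Q=[S(120,-67.7),S(120,67.7),S(345,-67.7,14),S(345,67.7,14),S(0,-78.5,14),S(0,78.5,14)]
q=[(t,ct(371,200)),(t,ct(386,321)),(t,ct(153,213)),(t,ct(168,355)),(t,ct(477,178)),(t,ct(498,326))]
q2=[(s,cs(365,211)),(s,cs(263,259))]
for o,p in((q[:2],Q[:2]),(q[:4],Q[:4]),(q,Q),(q2,Q[:2]),(q+q2,Q+Q[:2])):
    r=L(p,o,[580,100,1.6]); print('stand',r.x,r.x[2].round(3),r.fun)
st=r.x
for n,c in(('t',t),('s',s)):
    im=cv2.resize(c['image'][:,:,::-1],None,fx=3,fy=3,interpolation=cv2.INTER_CUBIC)
    def poly(X,col,closed=True):
        pts=np.array([(np.array(proj(c,x))+.5)*3*16 for x in X]).astype(int)
        cv2.polylines(im,[pts],closed,col,1,cv2.LINE_AA,4)
    poly(T(tote,P),(0,0,255));poly(T(tote,np.array(P)*[1,1,0]),(0,255,255))
    poly(T(st,[S(0,-80),S(0,80),S(120,80),S(120,-80)]),(0,0,255));poly(T(st,[S(345,-67.7,14),S(45,-67.7,14),S(0,-78.5,14)]),(255,0,0),False);poly(T(st,[S(345,67.7,14),S(45,67.7,14),S(0,78.5,14)]),(255,0,0),False)
    b=(390,390,1110,690) if n=='t' else (430,330,1050,910)
    cv2.imwrite(f'pics/fit_{n}.png',im[b[1]:b[3],b[0]:b[2]])
r=[d for d in finder.cut_out(t,'stray_lid') if 250<d['xy'][0]<290]
for d in r: print('lid top',at_z(t,d['xy'],16))
r=[d for d in finder.cut_out(s,'stray_lid')]
for d in r: print('lid side',at_z(s,d['xy'],12))
for d in finder.cut_out(s,'jar_a'):
    ys,xs=np.where(d['region']); print('jar bottom', at_z(s,((xs.min()+xs.max())/2,ys.max()-3),0), 'ctr',at_z(s,d['xy'],56))
E
python3 fit.py; cd pics; python3 -c "
import cv2,numpy as np
a=cv2.imread('fit_t.png');b=cv2.imread('fit_s.png');print(a.shape,b.shape)"
```

```text
tote [ 588.7 -143.1    1.8] 1.806 1.1459676466207611
tote [ 589.7 -146.6    1.8] 1.832 2.77614831725856
tote [ 589.7 -145.4    1.8] 1.823 3.089389457884664
stand [571.3  65.5   1.7] 1.708 [-0.1 -0.6  0.1  0.6]
stand [572.4  67.1   1.7] 1.726 [-0.8 -0.2  0.1  0.8  0.3  1.6  0.4 -2.1]
stand [568.9  67.1   1.7] 1.715 [-0.7  0.4 -0.3  1.6  0.3  1.4 -0.  -2.1  0.4  0.3  0.2 -1.5]
stand [580.   66.6   1.8] 1.763 [ 0.6 -0.8 -0.6  0.7]
stand [570.8  66.8   1.7] 1.718 [-0.6 -0.  -0.1  1.1  0.4  1.2  0.2 -2.4  0.5 -0.2  0.4 -2.1 -0.  -0.1
 -2.5  0.3]
lid top [601.2  18.9  16. ]
lid side [584.8   1.7  12. ]
jar bottom [ 742.2 -216.9    0. ] ctr [ 749.2 -187.2   56. ]
jar bottom [481.9  75.7   0. ] ctr [522.5 192.3  56. ]
jar bottom [607.3 521.8   0. ] ctr [599.3 510.3  56. ]
jar bottom [714.7 363.4   0. ] ctr [729.7 389.6  56. ]
(300, 720, 3) (580, 620, 3)
```

View pics/fit_t.png

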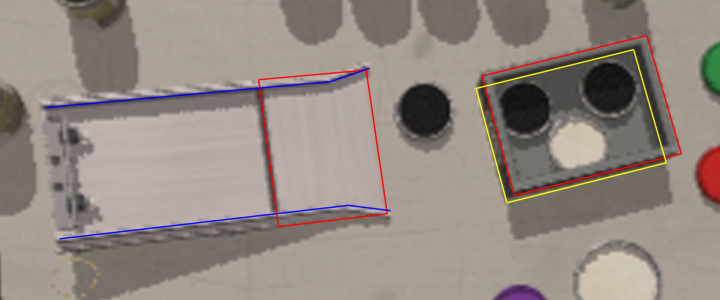

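View pics/fit_s.png

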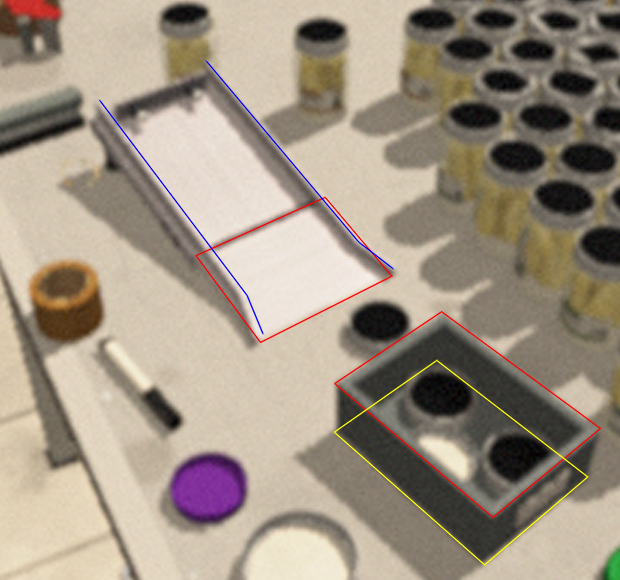

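The overlays sit within about 4 mm. The tote rim in the top view is off by about 3 px at 3x scale, so I'll refine against image gradients.

```bash
cat > ref.py <<'E'
from h import *
from scipy.optimize import minimize
from scipy.ndimage import map_coordinates
from scipy.spatial.transform import Rotation as Ro
np.set_printoptions(precision=2,suppress=True)
def T(p,P):
    x,y,a=p; P=np.asarray(P,float); c,s=np.cos(a),np.sin(a)
    return np.c_[x+c*P[:,0]-s*P[:,1], y+s*P[:,0]+c*P[:,1],P[:,2]]
S=lambda u,v,w=0:[u*np.cos(.22)-w*np.sin(.22),v,u*np.sin(.22)+w*np.cos(.22)]
P=[[90,-65,65],[-90,-65,65],[-90,65,65],[90,65,65]]
SEG_T=[(P[i],P[(i+1)%4]) for i in range(4)]
IN=[[80,-55,65],[-80,-55,65],[-80,55,65],[80,55,65]]
SEG_T+=[(IN[i],IN[(i+1)%4]) for i in range(4)]
SEG_S=[(S(120,-67),S(120,67)),(S(0,-75),S(0,75))]+[(S(340,k*67.75,14),S(50,k*67.75,14)) for k in(-1,1)]
def refine(cs,seg,p0,sig=1.0):
    G=[]
    for c in cs:
        g=cv2.GaussianBlur(cv2.cvtColor(c['image'],cv2.COLOR_RGB2GRAY).astype(float),(0,0),sig)
        G.append((np.stack([cv2.Sobel(g,cv2.CV_64F,1,0),cv2.Sobel(g,cv2.CV_64F,0,1)])))
    k=np.linspace(0.03,.97,60)[:,None]
    def f(p):
        v=0
        for c,g in zip(cs,G):
            for a,b in seg:
                X=T(p,np.array(a)*(1-k)+np.array(b)*k)
                uv=np.array([proj(c,x) for x in X]); d=uv[-1]-uv[0]; n=np.array([-d[1],d[0]])/np.linalg.norm(d)
                gx=[map_coordinates(q,[uv[:,1],uv[:,0]],order=1) for q in g]
                v-=np.minimum(abs(gx[0]*n[0]+gx[1]*n[1]),120).mean()
        return v
    best=None
    for dx in(-5,0,5):
        for dy in(-5,0,5):
            q=np.array([p0[0]+dx,p0[1]+dy,p0[2]])
            r=minimize(f,q,method='Nelder-Mead',options=dict(initial_simplex=[q,q+[4,0,0],q+[0,4,0],q+[0,0,.05]],xatol=.1,fatol=.05))
            if best is None or r.fun<best.fun: best=r
    return best.x,best.fun
def robot():
    o=status.get_obs(); q=np.array(o['tcp_rot']); R=Ro.from_quat(q[[1,2,3,0]]).as_matrix()
    return o,R
E
python3 - <<'E'
from ref import *
t=cams.snapshot('top'); s=cams.snapshot('side')
for n,cs in(('t',[t]),('s',[s]),('ts',[t,s])):
    print(n,'tote',refine(cs,SEG_T,[589,-145,1.82]),'stand',refine(cs,SEG_S,[571,67,1.715]))
print('lid',at_z(t,(270.5,167),16),at_z(s,(269,219),8))
o,R=robot();print(o['time'],o['tool_pos'],R)
E
```

```text
t tote (array([ 582.27, -137.81,    1.81]), np.float64(-749.2828723618226)) stand (array([570.17,  71.07,   1.72]), np.float64(-372.45330879090227))
s tote (array([ 588.51, -146.64,    1.82]), np.float64(-839.1394192643601)) stand (array([563.61,  68.33,   1.71]), np.float64(-408.0971848477437))
ts tote (array([ 585.95, -147.26,    1.81]), np.float64(-1540.7758956223659)) stand (array([569.57,  70.75,   1.72]), np.float64(-761.2101015664151))
lid [599.53  16.62  16.  ] [597.69  12.34   8.  ]
1.25 [166.97 628.18 231.33] [[-0.97  0.26  0.  ]
 [ 0.26  0.97  0.  ]
 [-0.    0.   -1.  ]]
```

Call:
apply_moves(
  targets="-48 -40 0 0 0 0 0;-48 -40 0 0 0 0 0;-48 -40 0 0 0 0 0;-48 -40 0 0 0 0 0;-48 -40 0 0 0 0 0",
)

```text
time: 1.88
tool_pos: [348.5, 371.7, 231.6]
tcp_rot: [0.0, 0.129, 0.992, 0.0]
force: [0.6, 1.5, -0.1]
width: 85.3
grasp_force: 0.0
```

Call:
apply_moves(
  targets="-48 -40 0 0 0 0 0;-48 -40 0 0 0 0 0;-48 -40 0 0 0 0 0;-48 -40 0 0 0 0 0;-48 -40 0 0 0 0 0",
)

```text
time: 2.5
tool_pos: [529.2, 116.4, 231.6]
tcp_rot: [0.0, 0.13, 0.992, 0.0]
force: [1.2, 1.2, 0.3]
width: 85.6
grasp_force: 0.0
```

Call:
apply_moves(
  targets="-48 -40 0 0 0 0 0;-48 -40 0 0 0 0 0;0 0 0 0 0 0.178 0;0 0 0 0 0 0.178 0;0 0 0 0 0 0.178 0",
)

```text
time: 3.12
tool_pos: [600.3, 16.0, 231.2]
tcp_rot: [-0.0, 0.39, 0.921, -0.0]
force: [-0.7, 0.1, 0.3]
width: 85.4
grasp_force: 0.0
```

Call:
apply_moves(
  targets="0 0 30 0 0 0.178 0;0 0 30 0 0 0.178 0;0 0 30 0 0 0.178 0;0 0 30 0 0 0 0;0 0 10 0 0 0 0",
)

```text
time: 3.75
tool_pos: [599.4, 16.4, 99.8]
tcp_rot: [-0.001, 0.616, 0.788, -0.001]
force: [-1.2, -1.1, 0.8]
width: 85.5
grasp_force: 0.0
```

Call:
apply_moves(
  targets="0 -2 40 0 0 0 0;0 0 40 0 0 0 0;0 0 14 0 0 0 0;0 0 6 0 0 0 0;0 0 0 0 0 0 0",
  force=30,
)

```text
time: 4.38
tool_pos: [599.1, 15.8, 2.2]
tcp_rot: [0.0, 0.616, 0.788, 0.0]
force: [-0.3, 0.5, 0.1]
width: 85.2
grasp_force: 0.0
```

```bash
python3 - <<'E'
from h import *
s=cams.snapshot('side'); save(s,'lid.png',(200,150,360,310),4)
o=status.get_obs();print(o['force'],o['tool_pos'])
E
```

```text
[1.05473161 0.19455341 0.26480472] [599.22955204  15.84148993   2.46975608]
```

View pics/lid.png

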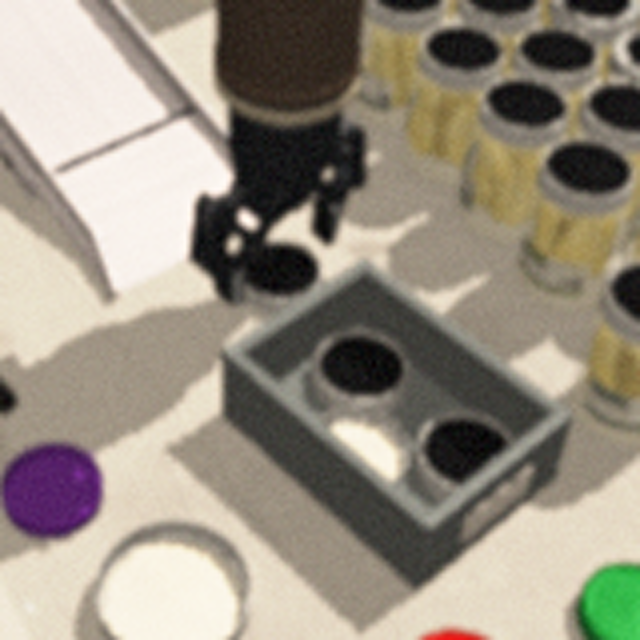

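The side picture shows the fingers on either side of the stray lid (around px (280,270) in the crop), with tips above the table. I'll go 6 mm lower and close.

Call:
apply_moves(
  targets="0 0 3 0 0 0 0;0 0 3 0 0 0 0;0 0 0 0 0 0 0.3;0 0 0 0 0 0 0.6;0 0 0 0 0 0 0.6",
  force=30,
)

```text
time: 5.05
tool_pos: [598.3, 15.9, -4.2]
tcp_rot: [0.0, 0.616, 0.788, -0.0]
force: [-2.3, -0.6, 9.1]
width: 61.7
grasp_force: 31.0
```

Call:
apply_moves(
  targets="0 0 -2 0 0 0 0.6;0 0 -4 0 0 0 0.6;0 0 -10 0 0 0 0.6;0 0 -20 0 0 0 0.6;0 0 -20 0 0 0 0.6",
)

```text
time: 5.68
tool_pos: [598.6, 15.9, 53.0]
tcp_rot: [0.0, 0.616, 0.788, 0.0]
force: [0.1, -0.5, -0.4]
width: 61.7
grasp_force: 32.6
```

```bash
python3 - <<'E'
from h import *
s=cams.snapshot('side'); save(s,'lid2.png',(220,150,320,250),4)
o=status.get_obs();print(o['force'],o['tool_pos'],o['width'],o['grasp_force'])
E
```

```text
[2.25566835 0.36586419 3.44396541] [599.96693856  15.84022448  55.51482159] 61.9512924075282 32.5510122027481
```

View pics/lid2.png

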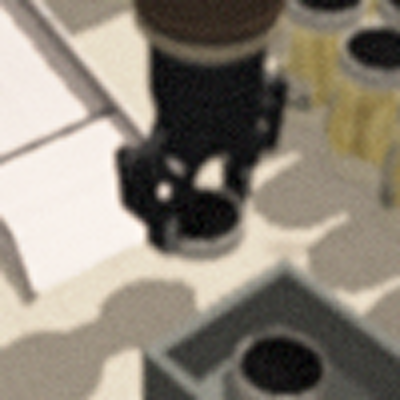

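The lid is held firmly, sitting a little toward the tote side between the fingers, around px (205,215) in the crop. Next I carry it over the tote, turn it diagonally and lower it.

Call:
apply_moves(
  targets="0 0 -55 0 0 0 0.6;-25 -8 0 0 0 0 0.6;-50 -16 0 0 0 0 0.6;-50 -16 0 0 0 0 0.6;-25 -8 0 0 0 0 0.6",
)

```text
time: 6.35
tool_pos: [587.8, -143.8, 107.5]
tcp_rot: [0.001, 0.617, 0.787, 0.0]
force: [1.0, -0.4, 0.0]
width: 61.7
grasp_force: 33.1
```

Call:
apply_moves(
  targets="0 0 0 0 0 -0.185 0.6;0 0 0 0 0 -0.185 0.6;0 0 20 0 0 -0.185 0.6;0 0 30 0 0 -0.185 0.6;0 0 26 0 0 0 0.6",
)

```text
time: 6.98
tool_pos: [588.1, -141.4, 30.5]
tcp_rot: [0.0, 0.288, 0.958, -0.0]
force: [-0.7, 0.8, -0.0]
width: 61.8
grasp_force: 33.1
```

Call:
apply_moves(
  targets="0 0 6 0 0 0 0.6;0 0 2 0 0 0 0.2;0 0 0 0 0 0 0.12;0 0 0 0 0 0 0.12;0 0 -20 0 0 0 0.12",
)

```text
time: 7.6
tool_pos: [587.1, -141.1, 42.4]
tcp_rot: [-0.001, 0.29, 0.957, -0.0]
force: [-0.1, -0.4, 0.8]
width: 75.0
grasp_force: 0.0
```

Call:
apply_moves(
  targets="0 0 -40 0 0 0 0.12;0 0 -50 0 0 0 0;0 0 0 0 0 0.185 0;0 0 0 0 0 0.185 0;0 0 0 0 0 0.185 0",
)

```text
time: 8.22
tool_pos: [588.2, -141.4, 134.2]
tcp_rot: [0.001, 0.543, 0.839, 0.0]
force: [0.5, -0.2, 0.0]
width: 85.4
grasp_force: 0.0
```

Call:
apply_moves(
  targets="0 0 0 0 0 0.185 0;-60 0 0 0 0 0 0;-60 0 0 0 0 0 0;-30 0 0 0 0 0 0;0 0 0 0 0 0 0",
)

```text
time: 8.85
tool_pos: [624.4, -289.3, 133.8]
tcp_rot: [0.001, 0.617, 0.787, 0.0]
force: [-0.4, 0.5, -0.1]
width: 85.4
grasp_force: 0.0
```

```bash
python3 - <<'E'
from ref import *
t=cams.snapshot('top'); s=cams.snapshot('side'); 
a=cv2.resize(t['image'][130:220,260:380],None,fx=4,fy=4)[:,:,::-1]; b=cv2.resize(s['image'][190:310,240:360],None,fx=4,fy=4)[:,:,::-1]
cv2.imwrite('pics/drop.png',np.vstack([np.hstack([np.zeros((0,480,3),np.uint8)]),a])) ; cv2.imwrite('pics/drop_s.png',b)
o,R=robot();print(o['time'],o['tool_pos'],o['joint_pos'],o['force'])
for cs in([t],[s],[t,s]): print(refine(cs,SEG_T,[586,-145,1.815]))
for d in finder.cut_out(s,'tote'): print(d['p'],d['xy'])
E
```

```text
8.95 [ 623.72 -286.62  133.27] [-0.48  0.63  1.59  0.    0.92 -0.72] [0.55 0.83 0.33]
(array([ 597.42, -146.11,    1.81]), np.float64(-371.0850220883458))
(array([ 589.1 , -147.15,    1.83]), np.float64(-750.9521844998537))
(array([ 592.12, -146.96,    1.83]), np.float64(-1094.7992390419777))
0.8 [305.1, 245.4]
```

View pics/drop_s.png

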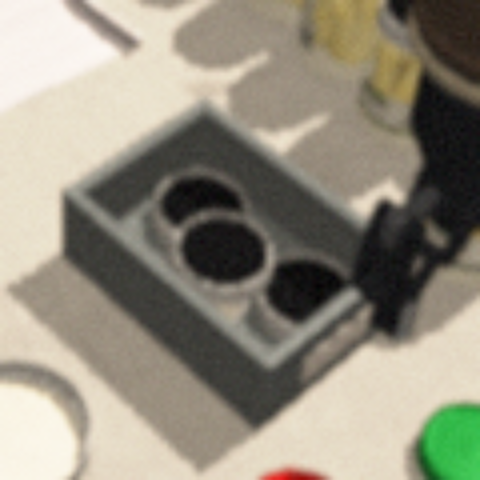

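The stray lid now lies in the tote, on top of the cream and black lids at about (225,250) in the crop. The tote hasn't moved, and the gripper is behind its tail. Next I tilt the tool 0.22 rad and lower it behind the tail.

Call:
apply_moves(
  targets="0 0 0 0 0.11 0 0;0 0 0 0 0.11 0 0;-9.2 0 41 0 0 0 0;-9.2 0 41 0 0 0 0;-8.7 0 39 0 0 0 0",
)

```text
time: 9.62
tool_pos: [624.0, -285.5, 7.7]
tcp_rot: [-0.087, 0.612, 0.783, 0.068]
force: [-0.4, 0.8, 0.5]
width: 85.3
grasp_force: 0.0
```

Call:
apply_moves(
  targets="0 0 0 0 0 0 0;14.6 0 3.3 0 0 0 0;9.8 0 2.2 0 0 0 0;4.9 0 1.1 0 0 0 0;0 0 0 0 0 0 0",
)

```text
time: 10.25
tool_pos: [617.0, -257.4, 9.1]
tcp_rot: [-0.086, 0.612, 0.783, 0.068]
force: [1.0, -0.5, 0.3]
width: 85.5
grasp_force: 0.0
```

```bash
python3 - <<'E'
from ref import *
o,R=robot();print(o['time'],o['tool_pos'],R,o['force'])
E
```

```text
10.25 [ 617.03 -257.42    9.11] [[-0.24  0.97 -0.05]
 [ 0.95  0.24  0.21]
 [ 0.22  0.   -0.98]] [ 1.   -0.45  0.32]
```

Call:
apply_moves(
  targets="4.9 0 1.1 0 0 0 0;4.9 0 1.1 0 0 0 0;4.9 0 1.1 0 0 0 0",
)

```text
time: 10.62
tool_pos: [612.9, -242.9, 8.1]
tcp_rot: [-0.087, 0.613, 0.783, 0.068]
force: [-0.4, -0.2, 0.8]
width: 85.2
grasp_force: 0.0
```

Call:
apply_moves(
  targets="4.9 0 1.1 0 0 0 0;4.9 0 1.1 0 0 0 0",
)

```text
time: 10.88
tool_pos: [610.8, -233.3, 8.2]
tcp_rot: [-0.086, 0.612, 0.783, 0.068]
force: [0.4, -1.6, 0.0]
width: 85.4
grasp_force: 1.0
```

Call:
apply_moves(
  targets="4.9 0 1.1 0 0 0 0;4.9 0 1.1 0 0 0 0",
)

```text
time: 11.12
tool_pos: [608.2, -223.4, 8.2]
tcp_rot: [-0.086, 0.612, 0.783, 0.068]
force: [0.5, -2.8, -1.0]
width: 85.6
grasp_force: 0.9
```

Call:
apply_moves(
  targets="14.6 1.6 3.3 -0.0046 0 0.0205 0;14.6 1.6 3.3 -0.0046 0 0.0205 0;14.6 1.6 3.3 -0.0046 0 0.0205 0;14.6 1.6 3.3 -0.0046 0 0.0205 0;9.8 1.6 2.2 -0.0046 0 0.0205 0",
)

```text
time: 11.75
tool_pos: [601.8, -152.4, 8.1]
tcp_rot: [-0.083, 0.653, 0.749, 0.072]
force: [-0.8, -2.9, 0.3]
width: 85.6
grasp_force: 1.1
```

```bash
python3 - <<'E'
from ref import *
t=cams.snapshot('top'); s=cams.snapshot('side')
o,R=robot();print(o['time'],o['tool_pos'],R[:,0],np.arctan2(R[1,0],R[0,0]),o['force'])
ST=np.array([569,70,1.715]); u=np.array([np.cos(1.715),np.sin(1.715)]); v=np.array([-u[1],u[0]])
seg=[SEG_T[i] for i in(0,2,3,4,6,7)]
for cs in([t],[s],[t,s]):
    x,f=refine(cs,seg,[600,-77,1.73]); 
    for n in(90,-90):
        p=x[:2]+n*np.array([np.cos(x[2]),np.sin(x[2])])-ST[:2]; print(x,f,'along',p@u,'lat',p@v)
p=o['tool_pos'][:2]-ST[:2]; print('tcp',p@u,p@v)
im=np.hstack([cv2.resize(c['image'][b[1]:b[3],b[0]:b[2]],(400,400),interpolation=cv2.INTER_CUBIC) for c,b in((t,(220,110,340,230)),(s,(210,140,350,280)))])
cv2.imwrite('pics/mid.png',im[:,:,::-1])
E
```

```text
11.85 [ 601.7  -152.17    8.08] [-0.13  0.97  0.22] 1.708662825456905 [ 0.18 -0.15  0.01]
[607.14 -51.42   1.28] -237.1205706285975 along -44.2126917299854 lat -58.62229848875593
[607.14 -51.42   1.28] -237.1205706285975 along -207.0717029968241 lat 18.038920189189014
[585.58 -61.81   1.68] -597.7583029187118 along -42.88072027749141 lat -0.6483449465345118
[585.58 -61.81   1.68] -597.7583029187118 along -222.7682384699182 lat 5.714107298420254
[585.22 -54.98   1.68] -705.352169608375 along -36.06279537887751 lat -1.0355725972721692
[585.22 -54.98   1.68] -705.352169608375 along -215.96656804082528 lat 4.849372771906694
tcp -224.55955403083888 -0.4367240326924947
```

View pics/mid.png

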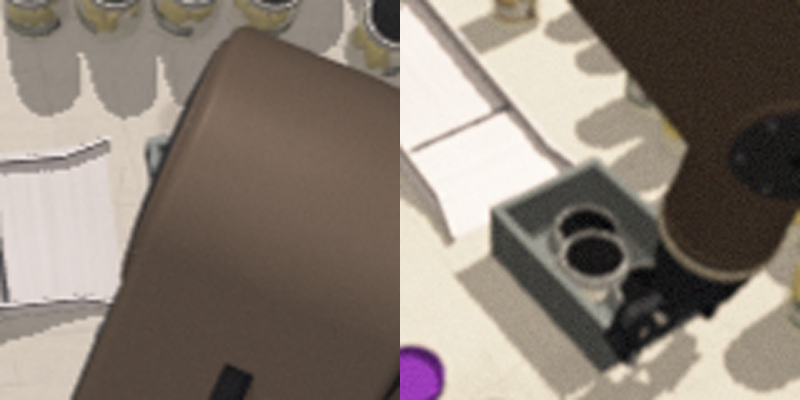

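Tote is aligned with the ramp (nose about 40 mm before the foot, lateral within 5 mm), all lids inside; both fingers sit against the tail. Pushing on.

Call:
apply_moves(
  targets="9.8 0 2.2 0 0 0 0;14.6 0 3.3 0 0 0 0;14.6 0 3.3 0 0 0 0;14.6 0 3.3 0 0 0 0;14.6 0 3.3 0 0 0 0",
)

```text
time: 12.48
tool_pos: [592.3, -83.3, 8.0]
tcp_rot: [-0.083, 0.653, 0.75, 0.072]
force: [-0.6, -3.6, 2.4]
width: 85.5
grasp_force: 1.7
```

Call:
apply_moves(
  targets="9.8 0 2.2 0 0 0 0;9.8 0 2.2 0 0 0 0;9.8 0 2.2 0 0 0 0",
)

```text
time: 12.85
tool_pos: [588.1, -54.0, 7.8]
tcp_rot: [-0.083, 0.653, 0.75, 0.072]
force: [-0.7, -3.6, 1.0]
width: 85.0
grasp_force: 1.7
```

Call:
apply_moves(
  targets="9.8 0 2.2 0 0 0 0;9.8 0 2.2 0 0 0 0;9.8 0 2.2 0 0 0 0",
)

```text
time: 13.22
tool_pos: [583.9, -24.0, 7.8]
tcp_rot: [-0.083, 0.653, 0.75, 0.072]
force: [-0.3, -2.8, 0.2]
width: 85.5
grasp_force: 1.6
```

```bash
cat > st.py <<'E'
from ref import *
ST=np.array([569,70]); u=np.array([np.cos(1.715),np.sin(1.715)]); v=np.array([-u[1],u[0]])
o,R=robot(); p=o['tool_pos'][:2]-ST; print(o['time'],'along',p@u,'lat',p@v,'z',o['tool_pos'][2],'yaw',np.arctan2(R[1,0],R[0,0]),'F tool',R.T@o['force'],'M',R.T@o['wrist_torque'])
E
python3 st.py
```

```text
13.225 along -95.16902090867491 lat -1.1943283222203085 z 7.8105019318903475 yaw 1.7087238665312736 F tool [-2.58 -0.65 -0.77] M [ 0.22 -0.51 -0.14]
```

Call:
apply_moves(
  targets="9.8 0 2.2 0 0 0 0;9.8 0 2.2 0 0 0 0;9.8 0 2.2 0 0 0 0",
)

```text
time: 13.6
tool_pos: [579.7, 5.9, 7.8]
tcp_rot: [-0.083, 0.653, 0.75, 0.072]
force: [-0.7, -2.5, -0.9]
width: 85.3
grasp_force: 1.3
```

Call:
apply_moves(
  targets="9.8 0 2.2 0 0 0 0;9.8 0 2.2 0 0 0 0;9.8 0 2.2 0 0 0 0",
)

```text
time: 13.98
tool_pos: [575.6, 35.7, 7.8]
tcp_rot: [-0.083, 0.653, 0.75, 0.072]
force: [-1.2, -2.2, -1.7]
width: 85.3
grasp_force: 1.3
```

```bash
python3 st.py; python3 - <<'E'
from ref import *
t=cams.snapshot('top'); s=cams.snapshot('side')
im=np.hstack([cv2.resize(c['image'][b[1]:b[3],b[0]:b[2]],(400,400),interpolation=cv2.INTER_CUBIC) for c,b in((t,(150,120,270,240)),(s,(160,110,300,250)))])
cv2.imwrite('pics/mid2.png',im[:,:,::-1])
E
```

```text
13.975 along -34.91206031653491 lat -1.6444570904507416 z 7.809615879389817 yaw 1.708752967985482 F tool [-2.39 -1.48  1.26] M [ 0.15 -0.52 -0.11]
```

View pics/mid2.png

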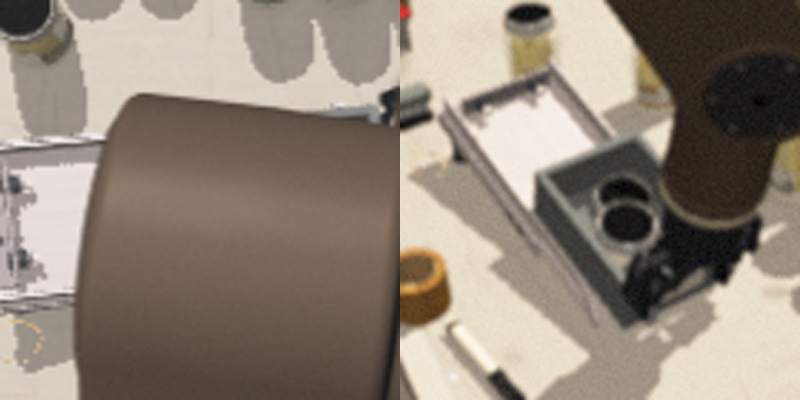

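The tote is straight between the rails, with its nose past the lip and all lids inside (side half, around (625,210)). Next it goes onto the slope.

Call:
apply_moves(
  targets="9.8 0 2.2 0 0 0 0;9.8 0 2.2 0 0 0 0;7.8 0 1.7 0 0 0 0",
)

```text
time: 14.45
tool_pos: [571.9, 63.4, 7.9]
tcp_rot: [-0.083, 0.653, 0.75, 0.072]
force: [0.1, -3.8, 0.7]
width: 85.6
grasp_force: 0.0
```

Call:
apply_moves(
  targets="8 0 0 0 0 0 0;8 0 0 0 0 0 0;8 0 0 0 0 0 0",
)

```text
time: 14.82
tool_pos: [568.8, 86.5, 13.3]
tcp_rot: [-0.083, 0.653, 0.75, 0.072]
force: [0.4, -3.9, 1.3]
width: 85.2
grasp_force: 0.0
```

Call:
apply_moves(
  targets="8 0 0 0 0 0 0;8 0 0 0 0 0 0;8 0 0 0 0 0 0",
)

```text
time: 15.2
tool_pos: [565.6, 109.7, 18.6]
tcp_rot: [-0.083, 0.653, 0.75, 0.072]
force: [-0.2, -6.7, 5.0]
width: 85.3
grasp_force: 0.0
```

Call:
apply_moves(
  targets="8 0 0 0 0 0 0;8 0 0 0 0 0 0;8 0 0 0 0 0 0",
)

```text
time: 15.58
tool_pos: [562.6, 132.6, 24.2]
tcp_rot: [-0.082, 0.653, 0.75, 0.072]
force: [-0.3, -10.0, 11.4]
width: 85.2
grasp_force: 1.4
```

```bash
python3 st.py
```

```text
15.575 along 62.85310294506211 lat -2.640647179143971 z 24.193939621175623 yaw 1.709308224993422 F tool [ -7.17  -1.62 -13.32] M [ 0.52 -0.93 -0.28]
```

Force along the tool axis is rising. The tote is tipping over the lip and its tail rim is bearing up on the gripper, so I'll raise the tool to let the nose settle on the bed.

Call:
apply_moves(
  targets="0 0 -3 0 0 0 0;0 0 -3 0 0 0 0;0 0 -3 0 0 0 0",
)

```text
time: 15.95
tool_pos: [562.4, 130.5, 32.4]
tcp_rot: [-0.083, 0.653, 0.75, 0.072]
force: [0.1, -0.3, -1.1]
width: 85.9
grasp_force: 0.0
```

Call:
apply_moves(
  targets="-1 0 -2 0 0 0 0;-1 0 -2 0 0 0 0;0 0 0 0 0 0 0",
)

```text
time: 16.32
tool_pos: [563.0, 127.5, 35.9]
tcp_rot: [-0.083, 0.653, 0.75, 0.072]
force: [-0.4, -0.5, -0.4]
width: 85.4
grasp_force: 0.0
```

```bash
python3 st.py
```

```text
16.325 along 57.7635911408191 lat -2.351918361648243 z 35.90840869892794 yaw 1.7085376002886647 F tool [-0.49 -0.42  0.34] M [-0.03 -0.09 -0.02]
```

```bash
cat >> st.py <<'E'
a,z=p@u,o['tool_pos'][2];c,s_=np.cos(.22),np.sin(.22);print('u',a*c+z*s_,'n',-a*s_+z*c)
E
```

Call:
apply_moves(
  targets="5 0 0 0 0 0 0;5 0 0 0 0 0 0;5 0 0 0 0 0 0",
)

```text
time: 16.7
tool_pos: [560.8, 142.6, 39.1]
tcp_rot: [-0.083, 0.653, 0.75, 0.072]
force: [-0.8, -1.9, -2.3]
width: 85.5
grasp_force: 1.2
```

Call:
apply_moves(
  targets="5 0 0 0 0 0 0;5 0 0 0 0 0 0;5 0 0 0 0 0 0",
)

```text
time: 17.08
tool_pos: [558.8, 157.0, 42.4]
tcp_rot: [-0.083, 0.653, 0.75, 0.072]
force: [0.2, -2.6, -1.6]
width: 85.5
grasp_force: 1.2
```

```bash
python3 st.py
```

```text
17.075 along 87.58463322841034 lat -2.4349502512253616 z 42.448223144208626 yaw 1.7087726348085124 F tool [-2.91 -0.21  0.96] M [ 0.01 -0.5   0.02]
u 94.73707990537552 n 22.311551197937405
```

Call:
apply_moves(
  targets="3 0 0 0 0 0 0;3 0 0 0 0 0 0;3 0 0 0 0 0 0",
)

```text
time: 17.45
tool_pos: [557.6, 165.5, 44.4]
tcp_rot: [-0.083, 0.653, 0.75, 0.072]
force: [0.7, -2.7, -1.5]
width: 85.6
grasp_force: 1.2
```

Call:
apply_moves(
  targets="1.5 0 0 0 0 0 0;1.5 0 0 0 0 0 0",
)

```text
time: 17.7
tool_pos: [557.3, 168.3, 45.0]
tcp_rot: [-0.083, 0.653, 0.75, 0.072]
force: [1.1, -2.3, -2.2]
width: 85.8
grasp_force: 1.2
```

```bash
python3 st.py; python3 - <<'E'
from ref import *
s=cams.snapshot('side'); t=cams.snapshot('top')
im=np.hstack([cv2.resize(c['image'][b[1]:b[3],b[0]:b[2]],(400,480),interpolation=cv2.INTER_CUBIC) for c,b in((t,(130,140,230,260)),(s,(165,120,265,240)))])
cv2.imwrite('pics/top_end.png',im[:,:,::-1])
E
```

```text
17.7 along 98.98958559609657 lat -2.526233969638372 z 45.00194218208242 yaw 1.708731755214115 F tool [-2.83  0.8   1.61] M [ 0.04 -0.52 -0.01]
u 106.42444097382722 n 22.314820636850012
```

View pics/top_end.png

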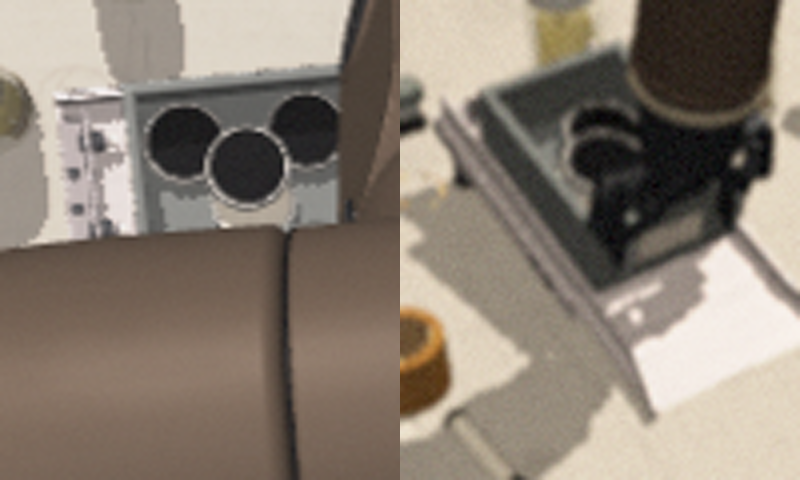

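Top view: the nose still has a gap of well over 5 mm to the buffers (buffer tips at about (100,140), nose rim at (128,150)), and the lids are inside. I'll creep the rest by feel.

Call:
apply_moves(
  targets="1 0 0 0 0 0 0;1 0 0 0 0 0 0;1 0 0 0 0 0 0;1 0 0 0 0 0 0",
)

```text
time: 18.3
tool_pos: [556.7, 172.2, 45.9]
tcp_rot: [-0.083, 0.653, 0.75, 0.072]
force: [0.4, -3.0, -1.2]
width: 85.3
grasp_force: 1.2
```

```bash
python3 st.py
```

```text
18.3 along 102.90594377129912 lat -2.5515500548872643 z 45.86550427936495 yaw 1.7087519295303935 F tool [-3.21 -0.02  0.53] M [ 0.03 -0.51  0.02]
u 110.43485975866933 n 22.302903316502487
```

Call:
apply_moves(
  targets="1 0 0 0 0 0 0;1 0 0 0 0 0 0",
)

```text
time: 18.55
tool_pos: [556.5, 174.1, 46.3]
tcp_rot: [-0.083, 0.653, 0.75, 0.072]
force: [1.4, -2.9, -1.4]
width: 85.3
grasp_force: 1.2
```

Call:
apply_moves(
  targets="1 0 0 0 0 0 0;0.5 0 0 0 0 0 0",
)

```text
time: 18.8
tool_pos: [556.5, 175.2, 46.6]
tcp_rot: [-0.082, 0.653, 0.75, 0.072]
force: [1.8, -8.7, -1.7]
width: 85.1
grasp_force: 4.4
```

The force jumped from 3 to 9 N, which should be the buffers at about 1 mm of squeeze. I'll hold there and read it.

```bash
python3 st.py; sleep 0; python3 st.py|head -1; python3 - <<'E'
from ref import *
t=cams.snapshot('top');s=cams.snapshot('side')
for i in range(4):
    cams.snapshot('side'); o,R=robot(); print(R.T@o['force'],o['time'])
np.save('end.npy',s['image']);
ST=np.array([569,70]);
E
```

```text
18.8 along 105.88198261283556 lat -2.724514017944562 z 46.587025248070404 yaw 1.7091964793793386 F tool [-9.03  0.56 -0.27] M [ 0.07 -1.41 -0.21]
u 113.49662572227909 n 22.357573954838166
18.8 along 105.88198261283556 lat -2.724514017944562 z 46.587025248070404 yaw 1.7091964793793386 F tool [-9.03  0.56 -0.27] M [ 0.07 -1.41 -0.21]
[-6.87 -1.01  1.27] 18.95
[-6.26  0.29  0.58] 19.0
[-6.94  0.55  0.71] 19.05
[-5.49 -0.61  0.32] 19.1
```

Call:
apply_moves(
  targets="-1 0 0 0 0 0 0;-1 0 0 0 0 0 0;-2 0 0 0 0 0 0;0 0 0 0 0 0 0",
)

```text
time: 19.6
tool_pos: [556.9, 171.6, 45.8]
tcp_rot: [-0.083, 0.653, 0.75, 0.072]
force: [0.4, -0.7, -0.3]
width: 85.2
grasp_force: 0.0
```

Call:
apply_moves(
  targets="-10 0 0 0 0 0 0;-40 0 0 0 0 0 0;-50 0 -20 0 0 0 0;-50 0 -40 0 0 0 0;-50 0 -40 0 0 0 0",
)

```text
time: 20.23
tool_pos: [586.0, -42.9, 98.8]
tcp_rot: [-0.083, 0.653, 0.75, 0.072]
force: [0.4, -1.0, 0.1]
width: 85.4
grasp_force: 0.0
```

Call:
apply_moves(
  targets="-55 0 0 0 0 0 0;-55 0 0 0 0 0 0;-55 0 0 0 0 0 0;0 0 0 0 0 0 0",
)

```text
time: 20.72
tool_pos: [608.2, -204.3, 61.1]
tcp_rot: [-0.082, 0.654, 0.748, 0.072]
force: [0.9, -0.1, -0.2]
width: 85.5
grasp_force: 0.0
```

```bash
cat > fin.py <<'E'
from ref import *
import ref
# stand pose refined, then tote in stand frame: params u_tail(lip-relative), tail height, nose height, lat
t=cams.snapshot('top');s=cams.snapshot('side'); np.savez('fin.npz',t=t['image'],s=s['image'])
o,R=robot(); print(o['time'],o['tool_pos'],o['force'])
def grads(c):
    g=cv2.GaussianBlur(cv2.cvtColor(c['image'],cv2.COLOR_RGB2GRAY).astype(float),(0,0),1.)
    return cv2.Sobel(g,cv2.CV_64F,1,0),cv2.Sobel(g,cv2.CV_64F,0,1)
k=np.linspace(.05,.95,50)[:,None]
def score(c,g,A,B):
    X=A*(1-k)+B*k; uv=np.array([proj(c,x) for x in X]); d=uv[-1]-uv[0]; n=np.array([-d[1],d[0]])/np.linalg.norm(d)
    gx=[map_coordinates(q,[uv[:,1],uv[:,0]],order=1) for q in g]
    return np.minimum(abs(gx[0]*n[0]+gx[1]*n[1]),120).mean()
from scipy.optimize import differential_evolution
def fit(cs):
    G=[grads(c) for c in cs]
    def f(q):
        u0,ht,lat,dy,wn=q; pit=(wn-ht)/180
        def pt(x,y,z):  # x from tail
            u=120+u0+x-z*pit; w=ht+x*pit+z; yy=lat+y+x*dy
            return T([569,70,1.715],[S(u,yy,w)])[0]
        C=[pt(180,-65,65),pt(0,-65,65),pt(0,65,65),pt(180,65,65)]; I=[pt(170,-55,65),pt(10,-55,65),pt(10,55,65),pt(170,55,65)]
        v=0
        for c,g in zip(cs,G):
            for L in(C,I): v+=sum(score(c,g,L[i],L[(i+1)%4]) for i in range(4))
            if c is cs[-1]: v+=score(c,g,pt(0,-65,0),pt(0,65,0))
        return -v
    r=differential_evolution(f,[(-20,20),(-12,8),(-10,10),(-.03,.03),(-12,8)],seed=1,maxiter=60,popsize=8,tol=1e-4); return r.x,r.fun
if __name__=='__main__':
    print('u_tail-lip, h_tail, lat, dyaw, h_nose (ramp-plane; bed=-8)')
    print('ts',fit([t,s])); print('s',fit([s]))
    for n,c in(('t',t),('s',s)):
        for q in('tote','tote_lid_0','stray_lid','tape_roll','stapler','marker'): print(n,q,[(round(d['p'],2),np.round(d['xy'])) for d in finder.cut_out(c,q)][:4])
E
timeout 500 python3 fin.py
```

```text
20.825 [ 607.83 -200.7    61.87] [-0.18  0.25 -0.59]
u_tail-lip, h_tail, lat, dyaw, h_nose (ramp-plane; bed=-8)
ts (array([ -0.53,  -7.45,   3.16,  -0.01, -12.  ]), np.float64(-1786.3780980084355))
s (array([ -2.46,  -6.53,   3.89,  -0.03, -11.99]), np.float64(-1015.7966014793744))
t tote [(0.66, array([199., 184.])), (0.44, array([225., 187.]))]
t tote_lid_0 [(0.82, array([172., 173.])), (0.59, array([207., 174.]))]
t stray_lid [(0.87, array([189., 183.])), (0.42, array([178., 190.]))]
t tape_roll [(0.71, array([220., 240.])), (0.23, array([227., 186.]))]
t stapler [(0.71, array([122., 230.])), (0.23, array([224., 184.]))]
t marker [(0.73, array([205., 172.])), (0.45, array([245., 242.]))]
s tote [(0.61, array([226., 159.])), (0.55, array([215., 150.]))]
s tote_lid_0 [(0.92, array([241., 297.])), (0.81, array([212., 270.])), (0.78, array([359., 304.])), (0.78, array([314., 320.]))]
s stray_lid [(0.58, array([215., 162.])), (0.4, array([250., 132.]))]
s tape_roll [(0.86, array([166., 210.]))]
s stapler [(0.71, array([152., 148.]))]
s marker [(0.56, array([189., 241.]))]
```

```bash
cat > cmp.py <<'E'
import fin
from fin import *
from scipy.optimize import differential_evolution as DE
G=[grads(t),grads(s)]
def f(q,ht,wn,cs):
    u0,lat,dy=q; pit=(wn-ht)/180
    pt=lambda x,y,z:T([569,70,1.715],[S(120+u0+x-z*pit,lat+y+x*dy,ht+x*pit+z)])[0]
    C=[pt(180,-65,65),pt(0,-65,65),pt(0,65,65),pt(180,65,65)]; I=[pt(170,-55,65),pt(10,-55,65),pt(10,55,65),pt(170,55,65)]
    v=0
    for j in cs:
        c,g=(t,s)[j],G[j]
        for L in(C,I): v+=sum(score(c,g,L[i],L[(i+1)%4]) for i in range(4))
        if j: v+=2*score(c,g,pt(0,-65,0),pt(0,65,0))
    return -v
for cs in([0,1],[1]):
    for ht in(-12,-8,-4,0,4):
        r=DE(f,[(-20,20),(-10,10),(-.03,.03)],args=(ht,-8,cs),seed=1,maxiter=25,popsize=8); print(cs,ht,r.x,r.fun)
a=cv2.resize(cv2.imread('pics/top0.png'),(512,384),interpolation=cv2.INTER_AREA).astype(float); b=t['image'][:,:,::-1].astype(float)
d=cv2.GaussianBlur(abs(a-b).max(2),(0,0),1.5)
for n,(x0,y0,x1,y1) in dict(tape=(205,230,240,262),marker=(236,228,285,248),stapler=(112,205,135,256),jarc=(105,148,142,182),jarb=(142,108,175,142),jara=(320,100,352,136),purple=(288,220,318,252),cream=(318,205,355,245)).items(): print(n,d[y0:y1,x0:x1].max().round(),d[y0:y1,x0:x1].mean().round(1))
E
timeout 550 python3 cmp.py
```

```text
21.525 [ 608.44 -200.     62.38] [-0.76 -0.04  0.71]
[0, 1] -12 [2.99 1.36 0.01] -1852.9953418671644
[0, 1] -8 [ 1.25  3.56 -0.01] -1882.1387517824855
[0, 1] -4 [-5.81  5.78 -0.02] -1865.4398200098774
[0, 1] 0 [-7.46  7.07 -0.03] -1876.6782227454205
[0, 1] 4 [-10.72   8.27  -0.02] -1841.1969348384612
[1] -12 [ 3.37  2.11 -0.02] -1094.425724230111
[1] -8 [-1.2   4.18 -0.03] -1113.4139927655353
[1] -4 [-4.97  5.39 -0.03] -1126.6620425207925
[1] 0 [-7.23  7.   -0.03] -1127.9953075119508
[1] 4 [-11.13   8.46  -0.03] -1121.3768124980838
tape 92.0 45.8
marker 110.0 65.9
stapler 49.0 39.4
jarc 50.0 35.3
jarb 50.0 33.4
jara 114.0 32.9
purple 143.0 83.6
cream 123.0 85.2
```

Vision alone can't settle the 8 mm drop, so I'll check by feel: touch the tail rim, then the nose rim, lightly with shut fingers and compare heights.

Call:
apply_moves(
  targets="0 0 0 0 0 0 1;50 0 0 0 0 0 1;54 0 0 0 0 0 1;54 0 0 0 0 0 1;54 0 0 0 0 0 1",
)

```text
time: 22.15
tool_pos: [579.7, 6.3, 109.0]
tcp_rot: [-0.083, 0.653, 0.749, 0.072]
force: [0.8, 0.4, 0.1]
width: -0.1
grasp_force: 0.0
```

Call:
apply_moves(
  targets="54 0 0 0 0 0 1;54 0 0 0 0 0 1;40 0 0 0 0 0 1;10 0 0 0 0 0 1;0 0 0 0 0 0 1",
)

```text
time: 22.78
tool_pos: [558.8, 157.7, 143.1]
tcp_rot: [-0.083, 0.652, 0.75, 0.072]
force: [-0.8, -0.3, -0.4]
width: -0.1
grasp_force: 0.0
```

```bash
python3 st.py
```

```text
22.775 along 88.28315852727995 lat -2.493428040532491 z 143.1429067150909 yaw 1.709864060686318 F tool [-0.25 -0.79  0.32] M [ 0.04 -0.17 -0.01]
u 117.39333180475633 n 120.4267971432291
```

Call:
apply_moves(
  targets="8 0 20 0 0 0 1;0 0 20 0 0 0 1;0 0 8 0 0 0 1;0 0 4 0 0 0 1;0 0 0 0 0 0 1",
)

```text
time: 23.4
tool_pos: [556.4, 176.1, 94.2]
tcp_rot: [-0.083, 0.653, 0.749, 0.072]
force: [-0.9, -0.1, 0.3]
width: 0.0
grasp_force: 0.0
```

Call:
apply_moves(
  targets="0 0 1 0 0 0 1;0 0 1 0 0 0 1;0 0 1 0 0 0 1",
)

```text
time: 23.78
tool_pos: [556.1, 177.3, 91.3]
tcp_rot: [-0.083, 0.653, 0.75, 0.072]
force: [-0.8, -0.1, 1.0]
width: 0.1
grasp_force: 0.0
```

```bash
python3 st.py
```

```text
23.775 along 107.99634288664612 lat -2.667951395917163 z 91.32612153070788 yaw 1.7089356191510565 F tool [ 0.25 -0.77 -0.93] M [ 0.05 -0.11 -0.05]
u 125.32342063919548 n 65.55692785680961
```

Two single-mm steps per call from here.

Call:
apply_moves(
  targets="0 0 1 0 0 0 1;0 0 1 0 0 0 1",
)

```text
time: 24.02
tool_pos: [556.0, 177.7, 89.2]
tcp_rot: [-0.083, 0.653, 0.75, 0.072]
force: [-1.1, 0.0, 1.1]
width: 0.4
grasp_force: 0.0
```

Call:
apply_moves(
  targets="0 0 1 0 0 0 1",
)

```text
time: 24.15
tool_pos: [556.0, 177.9, 88.2]
tcp_rot: [-0.083, 0.653, 0.75, 0.072]
force: [-0.4, -0.0, 0.0]
width: 0.2
grasp_force: 0.0
```

Call:
apply_moves(
  targets="0 0 1 0 0 0 1;0 0 1 0 0 0 1",
)

```text
time: 24.4
tool_pos: [555.9, 178.3, 86.2]
tcp_rot: [-0.083, 0.653, 0.75, 0.072]
force: [1.0, -0.9, 0.9]
width: -0.4
grasp_force: 0.0
```

Call:
apply_moves(
  targets="0 0 1 0 0 0 1;0 0 1 0 0 0 1",
)

```text
time: 24.65
tool_pos: [555.8, 178.7, 84.3]
tcp_rot: [-0.083, 0.653, 0.75, 0.072]
force: [-0.9, 0.3, -0.4]
width: -0.2
grasp_force: 0.0
```

Call:
apply_moves(
  targets="0 0 1 0 0 0 1",
)

```text
time: 24.78
tool_pos: [555.8, 179.0, 83.3]
tcp_rot: [-0.083, 0.653, 0.75, 0.072]
force: [0.1, -0.1, 1.1]
width: -0.3
grasp_force: 0.0
```

```bash
python3 st.py
```

```text
24.775 along 109.72389980037683 lat -2.598807837089167 z 83.29025319882172 yaw 1.7087275709744476 F tool [ 0.13  0.05 -1.11] M [ 0.04 -0.14 -0.01]
u 125.25567450768372 n 57.33774035443111
```

Call:
apply_moves(
  targets="0 0 1 0 0 0 1",
)

```text
time: 24.9
tool_pos: [555.9, 179.2, 82.6]
tcp_rot: [-0.083, 0.653, 0.75, 0.072]
force: [-5.3, -5.6, 19.5]
width: 0.1
grasp_force: 10.2
```

Call:
apply_moves(
  targets="0 0 0.5 0 0 0 1",
)

```text
time: 25.02
tool_pos: [555.9, 179.2, 82.5]
tcp_rot: [-0.083, 0.653, 0.75, 0.072]
force: [-4.3, -7.1, 19.8]
width: -0.1
grasp_force: 10.8
```

Call:
apply_moves(
  targets="0 0 0.5 0 0 0 1",
)

```text
time: 25.15
tool_pos: [556.0, 179.2, 82.5]
tcp_rot: [-0.083, 0.653, 0.75, 0.072]
force: [-7.1, -9.0, 28.7]
width: 0.0
grasp_force: 15.1
```

The rim was touched at n ≈ 56.6 mm. It would be 57 with the tail dropped and 65 if it were still on the lip, so the tail is down on the bed. I'll lift off and move clear.

Call:
apply_moves(
  targets="0 0 -5 0 0 0 1;0 0 -20 0 0 0 1;0 0 -40 0 0 0 1;0 0 -50 0 0 0 1;0 0 -40 0 0 0 1",
)

```text
time: 25.78
tool_pos: [560.6, 145.5, 234.6]
tcp_rot: [-0.082, 0.653, 0.75, 0.072]
force: [0.9, 1.5, 0.2]
width: -0.0
grasp_force: 0.0
```

Call:
apply_moves(
  targets="-40 0 0 0 0 0 1;-55 0 0 0 0 0 1;-55 0 0 0 0 0 1;-55 0 0 0 0 0 1;-55 0 0 0 0 0 1",
)

```text
time: 26.4
tool_pos: [595.3, -107.2, 175.6]
tcp_rot: [-0.083, 0.653, 0.75, 0.072]
force: [1.3, -0.1, 1.1]
width: 0.1
grasp_force: 0.0
```

Call:
apply_moves(
  targets="-55 0 0 0 0 0 1;-55 0 0 0 0 0 1;-55 0 -10 0 0 0 1;-40 0 -10 0 0 0 1;0 0 0 0 0 0 1",
)

```text
time: 27.02
tool_pos: [623.3, -311.1, 150.2]
tcp_rot: [-0.082, 0.654, 0.749, 0.072]
force: [0.2, 0.7, 0.1]
width: 0.0
grasp_force: 0.0
```

```bash
cat > last.py <<'E'
from fin import *
from cmp import f,DE
E
python3 - <<'E'
from ref import *
t=cams.snapshot('top');s=cams.snapshot('side');o,R=robot();print(o['time'],o['tool_pos'],o['force'])
np.savez('last.npz',t=t['image'],s=s['image'])
a=cv2.resize(cv2.imread('pics/top0.png'),(512,384),interpolation=cv2.INTER_AREA); b=t['image'][:,:,::-1]
print('mean',a[:,:,:].mean((0,1)),b.mean((0,1)))
ga,gb=[cv2.cvtColor(np.ascontiguousarray(x),cv2.COLOR_BGR2GRAY).astype(np.float32) for x in(a,b)]
for n,(x0,y0,x1,y1) in dict(tape=(205,230,240,262),marker=(236,228,285,248),stapler=(112,205,135,256),jarc=(105,148,142,182),jarb=(142,108,175,142),jara=(320,100,352,136),purple=(288,220,318,252),cream=(318,205,355,245)).items():
    m=cv2.matchTemplate(gb[y0-6:y1+6,x0-6:x1+6],ga[y0:y1,x0:x1],cv2.TM_CCOEFF_NORMED); _,v,_,l=cv2.minMaxLoc(m); print(n,round(v,2),l[0]-6,l[1]-6)
for n,c in(('t',t),('s',s)):
    for q in('tote','tote_lid_0'): print(n,q,[(round(d['p'],2),np.round(d['xy'])) for d in finder.cut_out(c,q)])
P=lambda x,y,z:T([569,70,1.715],[S(120+x,y,-8+z)])[0]
for x,y in((171,-61),(9,-61),(9,61),(171,61)): print('rim corner',proj(t,P(x,y,65)),proj(s,P(x,y,65)))
E
```

```text
27.125 [ 623.04 -307.76  150.29] [-0.68  0.74 -0.58]
mean [120.48 129.71 136.81] [129.57 140.47 149.5 ]
tape 1.0 0 0
marker 0.58 0 0
stapler 1.0 0 0
jarc 1.0 0 0
jarb 1.0 0 0
jara 0.96 0 0
purple 0.04 -6 -6
cream 0.24 -6 2
t tote [(0.68, array([199., 184.]))]
t tote_lid_0 [(0.85, array([206., 172.])), (0.71, array([172., 173.])), (0.46, array([192., 191.])), (0.41, array([375., 145.])), (0.23, array([199., 184.]))]
s tote [(0.8, array([226., 158.]))]
s tote_lid_0 [(0.8, array([314., 320.])), (0.75, array([216., 272.])), (0.68, array([355., 302.])), (0.6, array([241., 298.])), (0.54, array([230., 164.])), (0.54, array([212., 172.])), (0.5, array([213., 152.]))]
rim corner [162.   162.97] [218.23 130.37]
rim corner [215.25 158.29] [245.91 163.02]
rim corner [220.34 197.21] [211.78 177.62]
rim corner [166.53 203.18] [184.96 142.63]
```

```bash
python3 -c "
from cell import arm
print(arm.hand_in())"
```

```text
the job is handed in; nothing more can be done
None
```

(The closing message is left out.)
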